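Switch on the magnetic fence and hold an offcut against it

ROBOT

A 6-joint arm with a two-finger parallel gripper is mounted at the origin on the work surface. World frame = base frame: x ahead of the robot, y to its left, z up, the work surface at z = 0. Lengths are in m, angles in rad, forces in N, time in s.
With the tool pointing down it reaches from about 0.225 to 0.725 m from the base axis. Payload 3.1 kg.
Tool frame: the origin (TCP) lies where the fingers leave the gripper's body, on its centre line; the fingertips stand 73 mm ahead of it and the grasp point (between the pads) lies 54 mm ahead of it; z points along the fingers, y is the line along which they close (so a half turn about z gives the same grasp; the last joint's range is limited). The gripper opens to 85 mm and grips with 20 to 120 N. Pads are 22 mm wide; open, the fingers measure 114 mm over their backs; the gripper's body (76 mm by 85 mm) begins 54 mm behind the grasp point. The pads swing forward as they close: fully open they stand 13 mm farther back than shut.
Start: joints at [-1.237, 0.048, 0.099, 1.622, 0, 1.443], TCP at [0.234, -0.47, 0.304] pointing down, gripper open.
Joint ranges: [-2.91, 2.91], [-0.99, 1.94], [-1.21, 1.42], [-2.12, 2.29], [-1.49, 1.47], [-3.14, 3.14]. Speed limits (rad/s): [2.79, 2.79, 3.14, 3.14, 3.14, 3.14].

INTERFACE

Orientations are given as a unit quaternion [x, y, z, w].
In Python, from workcell import manip gives the robot as it stands.
- The arm moves only by the tool carry_out, never from a script. Its argument "motion" is a list of rows, each a list of 3 entries, a list of its own where there are three numbers: the shift along the world's x, y, z normalised to -1 to 1, where 1 is 0.15 m, then the turn, a rotation vector about the world's x, y, z normalised to -1 to 1, where 1 is pi rad, then the closure, from -1 (fully open) to 1 (shut). A call has exactly 10 rows; each row is the pose to reach, as a shift and turn from the pose commanded when the call began, turning the shorter way round; what a row does not reach only later rows make up. A row lasts 1/12 s, in which the tool goes at most 41.7 mm and 7.16 degrees, less where a joint would pass 70% of its speed; a pose out of reach is approached as far as the arm can. A call with a number of a shift or a turn outside -1 to 1 is refused whole. A call with a gripper value outside its range is refused whole. The fingers move at their own pace and stop on an object; "newtons" is the grip in N (left out, the last holds). Time passes only in rows, so rows that repeat a pose let the fingers close, or fill a call up. It gives the time, the measured TCP pose, the force, the opening and the grip force at its end, in the units of the state.
- manip.get_obs(): the state, without advancing time (a new reading comes with each control period).
- manip.get_image(name): name is "scene" or "top" or "wrist"; returns the picture (420x560x3 uint8, red, green, blue); there is no depth.
- manip.camera_info(name): a dict with "fx", "fy", "cx", "cy" (pixels), "k1" (the pictures are not rectified: a ray, as slopes to the right and down, at radius r is drawn at 1 + k1 r^2 times it, then the intrinsics apply), "camera_from_world" (4x4, takes a point from world to camera coordinates). Camera axes: x right, y down, z forward; pixel columns grow to the right and rows downward; lengths in m; the calibration is good to about 2 mm. A picture is of the moment at which its call begins: read the wrist's pose just before it. camera_info takes no time and is no camera call; for the wrist camera it gives the pose at the moment of the call.
- manip.close_job(): hands the job in; it is judged then, once.
Trained networks look in the newest picture that a camera, given by its name, has taken for a name from the list of things; names that differ only in an ending like _2 or _b are one class to them, and where a whole thing is asked for, a point or a joint stands for the part that bears it (a point fixed in the world has none). Each returns a list of dicts, best first, with "p" (0 to 1); they miss things now and then, are a little off and sometimes report something else, mostly with a low value. They report only what shows in the picture. A call takes as long as a camera call. They do not tell look-alikes from the thing itself.
- manip.recognise(thing, camera): "point" ([column, row] in pixels, amid what is visible of it).
The state is a dict: "time": time; "joint_positions": joint angles; "dq": joint speeds; "tau": joint torques, N m; "eef_pos": TCP position; "eef_rot": TCP orientation; "contact_force": force on the tool from outside, world axes, zero at the start; "moment": the same for the moment, N m; "opening": opening from 0.0 (shut) to 1.0 (fully open); "gripper_force": force on a finger pad.
Only numpy, scipy, OpenCV 4.12 (cv2) and the standard library are available. Lean on these libraries where they do the work, as an engineer would, in place of code of your own. Each camera call takes 0.05 s, during which the arm holds its last target. There are 200 camera calls.

TASK

Turn the rotary handle on the yellow magnetic fence from off fully to on. Only then slide the bevelled aluminium block, its bevel staying on the side away from the fence, flush against the steel fence face, and hold it there with one steady diagonal push of about 15 N (the bevel is made for it) that presses it firmly into the fence and down onto the cart top at once. Finish while still pushing; leave the handle on and the bushing, drill chuck, caliper case and boring bar where they lie.

Things in the scene. Friction and masses are not known exactly. Their poses are not given: they have to be found in the camera images.
- fence: Fixed magnetic fence block, yellow with a steel face, 40 mm (x) by 220 mm (y) by 45 mm high, origin at the centre of its underside. Its -x side, 20 mm from the origin, is the flat upright steel fence face (220 mm long, 45 mm high), turned towards the robot to within about 0.3 rad. The rotary handle stands on its top, 80 mm towards its +y end.
- handle_grip (a point): Centre of the handle's grip, on its upright turning axis, 67 mm above the cart top. The grip is a black bar 13 mm thick, 54 mm long, 22 mm high (from 56 to 78 mm above the cart top), with a red nose at one end; hub 30 mm across below; fence top at 45 mm. The axes turn with the handle: y along the bar, x across it, red nose at -y.
- handle (a joint): Turn of the handle, rad: 0 = off (bar along the fence, red nose towards the fence's -y end, at the red dot), 1.4 = on (nose towards the robot side, at the green dot), growing clockwise seen from above. Hard stops at 0 and 1.4; friction (about 0.1 N m) keeps it where it is left.
- block: Loose aluminium offcut, 0.3 to 0.55 kg, 45 mm (x) by 110 mm (y) by 34 mm high, origin under its centre. Its flat +x side goes against the fence; its -x side is upright to 20 mm, then a 45 degree bevel 14 mm wide and high runs along the whole upper edge. It starts in front of the fence, within 0.4 rad of parallel, bevel away from the fence. Slides easily on the oily steel (friction about 0.25).
- bevel_mid (a point): Middle of the block's bevel face, 15.5 mm to -x from the block's origin, 27 mm above its underside; axes as the block's.
- bushing: Bronze bushing standing upright, 36 mm across, 40 mm high, origin under its centre; stays where it is.
- chuck: Knurled steel drill chuck standing upright, 46 mm across, 54 mm high, origin under its centre; stays where it is.
- caliper_case: Blue plastic caliper case lying flat behind the fence, 90 mm (x) by 240 mm (y) by 28 mm high, origin under its centre; stays where it is.
- boring_bar: Black carbide boring bar lying along its x axis, 180 mm long, 16 mm thick, origin under its middle; stays where it is.
Things that resemble listed ones, but are neither listed nor needed, are in the scene too. Several things have the shape of the fence; the one meant has the colours described above.

How it is judged:
By the outcome, as a careful person would: the job done as asked, in the order asked, and still so for the second after the job is handed in, while the arm keeps its last pose, push and grip.
It also fails if it takes over 51 s, if anything falls off the work surface, if the arm or the gripper's body presses on something with over 40 N, if the wrist force passes 120 N, or if a joint passes its speed limit or range.

## Working session

There is one attempt and no reset: what is moved stays moved. The work goes in short steps, Python scripts to look and compute and a tool call to move; the robot and the scene stay as the last step left them, time stands still between calls to the robot, and variables do not carry over. Pictures are saved under pics/ and viewed, at most 10 in all, crops included, and the job is handed in when it is done.

Besides the shell and the picture viewer there is one more tool, called after ">>>" as a command line: name --argument value ..., lists and objects as JSON in quotes. carry_out: Moves the arm, as the interface text tells. Its arguments: {"type":"object","properties":{"motion":{"type":"array","items":{"type":"array"}},"newtons":{"type":"number"}},"required":["motion"]}

```bash
ls; mkdir -p pics
cat > h.py <<'E'
import numpy as np, cv2
from workcell import manip
def ray(cam,px):
    c=manip.camera_info(cam); K=np.array([[c['fx'],0,c['cx']],[0,c['fy'],c['cy']],[0,0,1.]])
    p=cv2.undistortPoints(np.array([[px]],float),K,np.array([c['k1'],0,0,0,0.]))[0,0]
    T=np.array(c['camera_from_world']); R=T[:3,:3]
    return -R.T@T[:3,3], R.T@np.array([p[0],p[1],1.])
def at(cam,px,z):
    o,d=ray(cam,px); return o+d*(z-o[2])/d[2]
def proj(cam,P):
    c=manip.camera_info(cam); K=np.array([[c['fx'],0,c['cx']],[0,c['fy'],c['cy']],[0,0,1.]])
    T=np.array(c['camera_from_world']); 
    return cv2.projectPoints(np.array(P,float).reshape(-1,3),cv2.Rodrigues(T[:3,:3])[0],T[:3,3],K,np.array([c['k1'],0,0,0,0.]))[0][:,0]
def save(cam,name,crop=None,s=1):
    im=manip.get_image(cam)
    if crop: im=im[crop[1]:crop[3],crop[0]:crop[2]]
    im=cv2.resize(im,None,fx=s,fy=s,interpolation=cv2.INTER_CUBIC)
    cv2.imwrite(f'pics/{name}.png',im[:,:,::-1])
E
python3 - <<'E'
from h import *
np.set_printoptions(precision=4,suppress=True)
a=manip.get_image('top');b=manip.get_image('scene')
im=cv2.resize(np.vstack([a]),(800,600));cv2.imwrite('pics/top1.png',im[:,:,::-1]);cv2.imwrite('pics/scene1.png',b[:,:,::-1])
for t,z in [('fence',.045),('handle_grip',.078),('block',.034),('bevel_mid',.027),('bushing',.04),('chuck',.054),('caliper_case',.028),('boring_bar',.016)]:
    for r in manip.recognise(t,'top')[:4]: print(t,np.round(r['point']),round(r['p'],2),at('top',r['point'],z)[:2])
print(manip.get_obs())
for n in('top','scene'):
  c=manip.camera_info(n);T=np.array(c['camera_from_world']);print(n,c['fx'],-T[:3,:3].T@T[:3,3],T[2,:3])
E
```

```text
pics
fence [285. 169.] 0.95 [0.6337 0.0402]
fence [410. 106.] 0.74 [ 0.7752 -0.2535]
fence [250. 310.] 0.67 [0.3254 0.1274]
handle_grip [380. 115.] 0.74 [ 0.7441 -0.1749]
handle_grip [246. 172.] 0.55 [0.6239 0.1264]
handle_grip [210. 307.] 0.54 [0.3362 0.2104]
block [295. 212.] 0.62 [0.5384 0.021 ]
bevel_mid [294. 211.] 0.61 [0.5406 0.0226]
bevel_mid [290. 111.] 0.5 [0.774 0.025]
bushing [228. 216.] 0.71 [0.5342 0.1708]
bushing [296. 209.] 0.35 [0.5434 0.0187]
chuck [375. 193.] 0.93 [ 0.5736 -0.1572]
caliper_case [288. 111.] 0.95 [0.7753 0.0296]
boring_bar [177. 214.] 0.78 [0.5436 0.2924]
boring_bar [295. 211.] 0.59 [0.5423 0.0216]
{'time': 0.5, 'joint_positions': array([-1.2368,  0.048 ,  0.0991,  1.622 ,  0.    ,  1.443 ]), 'dq': array([ 0.0011,  0.0003,  0.0016,  0.0012, -0.0009,  0.001 ]), 'tau': array([ -0.0007, -33.8208,  31.9781,   0.0025,  -0.0002,   0.    ]), 'eef_pos': array([ 0.2339, -0.47  ,  0.3039]), 'eef_rot': array([ 0.9735,  0.2289, -0.    , -0.    ]), 'contact_force': array([-0.037 , -0.8534, -0.0753]), 'moment': array([ 0.0101,  0.0198, -0.0088]), 'gripper_force': 0.0, 'opening': 1.0036579776878218}
top 457.03948298534465 [0.4503 0.0472 1.0556] [ 0.1038  0.005  -0.9946]
scene 453.62469006182704 [1.0754 0.4286 0.8075] [-0.5277 -0.4047 -0.7468]
```

View pics/top1.png

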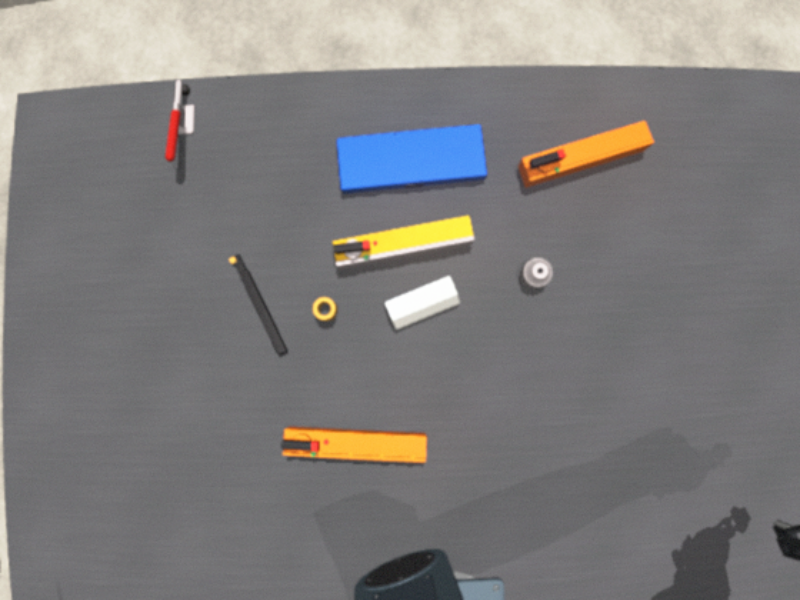

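Run:
```python
from h import *
save('top','crop1',(200,90,420,255),3.6)
```

```text
(no output)
```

View pics/crop1.png

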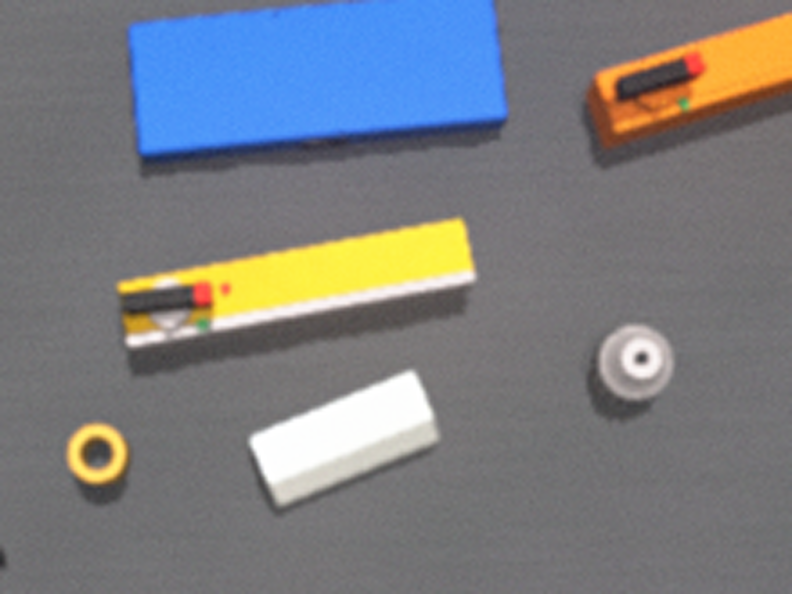

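Three things have the fence shape: orange at (410,106), orange at (250,310), and yellow with a steel face at (285,169). The crop shows that only the one at (285,169) is yellow with a white steel strip facing the robot, so it is the fence meant. Its handle is at about (247,172) with the nose at (257,171) by the red dot (off). The white bevelled block is in front of it at (295,212), bevel towards the robot.

Run:
```python
from h import *
np.set_printoptions(precision=4,suppress=True)
c=lambda p,z:at('top',(200+p[0]/3.6,90+p[1]/3.6),z)[:2]
from scipy.optimize import least_squares
def fit(loc,pix,x0):
    pix=np.array(pix)/3.6+[200,90]
    loc=np.array(loc)
    def f(q):
        cs,s=np.cos(q[2]),np.sin(q[2]);P=loc.copy();P[:,0]=q[0]+cs*loc[:,0]-s*loc[:,1];P[:,1]=q[1]+s*loc[:,0]+cs*loc[:,1]
        return (proj('top',P)-pix).ravel()
    r=least_squares(f,x0);print(r.x,f(r.x).reshape(-1,2));return r.x
fit([[.02,.11,.045],[.02,-.11,.045],[-.02,-.11,.045],[-.02,.11,0.]],[(118,283),(462,219),(475,275),(130,347)],[.63,.04,.1])
fit([[.0225,.055,.034],[.0225,-.055,.034],[-.0085,-.055,.034],[-.0085,.055,.034],[-.0225,.055,.02],[-.0225,-.055,.02]],[(250,438),(415,372),(433,417),(270,488),(278,505),(439,440)],[.54,.02,.2])
print('nose',c((212,293),.078),c((122,300),.078))
from scipy.spatial.transform import Rotation as R
print(R.from_quat(manip.get_obs()['eef_rot']).as_matrix())
```

```text
[0.6386 0.0476 0.1493] [[-0.6085 -1.2183]
 [-0.1194 -0.727 ]
 [-0.3138  0.8741]
 [ 1.0793  1.1066]]
[0.5383 0.0186 0.3601] [[ 0.2317  0.2313]
 [-0.4173  0.0143]
 [-0.0725  0.1679]
 [-0.0827 -0.8987]
 [ 0.1709  0.4468]
 [ 0.1723  0.0503]]
nose [0.625  0.0976] [0.6225 0.1521]
[[ 0.8953  0.4456  0.    ]
 [ 0.4456 -0.8953 -0.    ]
 [ 0.      0.     -1.    ]]
```

>>> carry_out --motion '[[[0.65,1,-0.1],[0,0,0.346],-0.5],[[0.65,1,-0.1],[0,0,0.346],-0.5],[[0.65,1,-0.1],[0,0,0.346],-0.5],[[0.65,1,-0.1],[0,0,0.346],-0.5],[[0.65,1,-0.1],[0,0,0.346],-0.5],[[0.65,1,-0.1],[0,0,0.346],-0.5],[[0.65,1,-0.1],[0,0,0.346],-0.5],[[0.65,1,-0.1],[0,0,0.346],-0.5],[[0.65,1,-0.1],[0,0,0.346],-0.5],[[0.65,1,-0.1],[0,0,0.346],-0.5]]'

```text
time: 1.38
eef_pos: [0.3315, -0.3199, 0.289]
eef_rot: [0.714, 0.7, -0.0, 0.0]
contact_force: [-0.1, -0.3, 0.4]
opening: 0.752
gripper_force: 0.0
```

>>> carry_out --motion '[[[0.65,1,-0.1],[0,0,0.346],-0.5],[[0.65,1,-0.1],[0,0,0.346],-0.5],[[0.65,1,-0.1],[0,0,0.346],-0.5],[[0.65,1,-0.1],[0,0,0.346],-0.5],[[0.65,1,-0.1],[0,0,0.346],-0.5],[[0.65,1,-0.1],[0,0,0.346],-0.5],[[0.65,1,-0.1],[0,0,0.346],-0.5],[[0.65,1,-0.1],[0,0,0.346],-0.5],[[0.65,1,-0.1],[0,0,0.346],-0.5],[[0.65,1,-0.1],[0,0,0.346],-0.5]]'

```text
time: 2.22
eef_pos: [0.4289, -0.1699, 0.274]
eef_rot: [0.251, 0.968, -0.0, 0.0]
contact_force: [-0.3, 0.1, -0.1]
opening: 0.749
gripper_force: 0.0
```

>>> carry_out --motion '[[[0.65,1,-0.1],[0,0,0.346],-0.5],[[0.65,1,-0.1],[0,0,0.346],-0.5],[[0.65,1,-0.1],[0,0,0.346],-0.5],[[0.65,1,-0.1],[0,0,0.346],-0.5],[[0.65,1,-0.1],[0,0,0.346],-0.5],[[0.65,1,-0.1],[0,0,0.346],-0.5],[[0.65,1,-0.1],[0,0,0.346],-0.5],[[0.65,1,-0.1],[0,0,0.346],-0.5],[[0.65,1,-0.1],[0,0,0.346],-0.5],[[0.65,1,-0.1],[0,0,0.346],-0.5]]'

```text
time: 3.05
eef_pos: [0.5265, -0.02, 0.2588]
eef_rot: [-0.285, 0.958, 0.0, -0.0]
contact_force: [-0.3, 0.4, -0.8]
opening: 0.75
gripper_force: 0.0
```

>>> carry_out --motion '[[[0.65,0.98,-0.1],[0,0,0.346],-0.5],[[0.65,0.98,-0.1],[0,0,0.346],-0.5],[[0.65,0.98,-0.1],[0,0,0.346],-0.5],[[0.65,0.98,-0.1],[0,0,0.346],-0.5],[[0.65,0.98,-0.1],[0,0,0.346],-0.5],[[0.65,0.98,-0.1],[0,0,0.346],-0.5],[[0.65,0.98,-0.1],[0,0,0.346],-0.5],[[0.65,0.98,-0.1],[0,0,0.346],-0.5],[[0.65,0.98,-0.1],[0,0,0.346],-0.5],[[0.65,0.98,-0.1],[0,0,0.346],-0.5]]'

```text
time: 3.88
eef_pos: [0.624, 0.1269, 0.2437]
eef_rot: [0.739, -0.673, -0.0, 0.0]
contact_force: [-0.2, -0.3, -0.5]
opening: 0.748
gripper_force: 0.0
```

Run:
```python
from h import *
np.set_printoptions(precision=4,suppress=True)
o=manip.get_obs();print(o)
save('wrist','w1')
for t,z in [('handle_grip',.078),('block',.034)]:
    for r in manip.recognise(t,'wrist')[:3]: print(t,np.round(r['point']),round(r['p'],2),at('wrist',r['point'],z)[:2])
print(proj('wrist',[[.6267,.1267,.078]]))
```

```text
{'time': 3.8833, 'joint_positions': array([ 0.0954,  0.3387,  0.3133,  1.5457,  0.    , -1.5692]), 'dq': array([-0.002 , -0.0027, -0.0024, -0.0006,  0.0004,  0.101 ]), 'tau': array([  0.1007, -44.8659,  32.1582,   0.002 ,   0.0043,  -0.514 ]), 'eef_pos': array([0.624 , 0.1269, 0.2437]), 'eef_rot': array([ 0.7395, -0.6732, -0.0001,  0.0001]), 'contact_force': array([-0.2071, -0.2901, -0.4635]), 'moment': array([ 0.0743, -0.0194, -0.0368]), 'gripper_force': 0.0, 'opening': 0.74786482292414}
handle_grip [369. 245.] 0.67 [0.5496 0.1516]
handle_grip [556. 309.] 0.57 [0.3554 0.2029]
block [384.  87.] 0.73 [0.5463 0.0213]
[[280.6437 208.4504]]
```

View pics/w1.png

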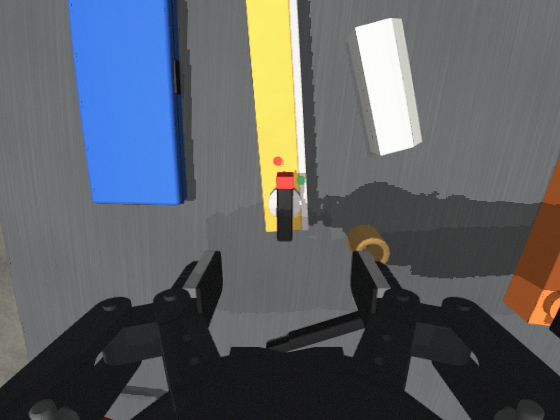

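The wrist view shows the handle bar from (285,173) at its red nose to (285,241) at its tail, with the red dot at (278,161) and the green dot at (301,181). The block is at (387,87) with the bevel on the right, which is the robot side.

Run:
```python
from h import *
np.set_printoptions(precision=4,suppress=True)
w=lambda p,z:at('wrist',p,z)[:2]
from scipy.spatial.transform import Rotation as R
print('tooly',R.from_quat(manip.get_obs()['eef_rot']).as_matrix()[:2,1])
n,t=w((285,173),.078),w((285,240),.078);print('bar',n,t,(n+t)/2,'yaw',np.arctan2(*( (t-n)*[-1,1])))
print('dots',w((278,161),.045),w((301,181),.045))
a,b=w((305,224),.045),w((297,60),.045)
a2,b2=w((266,232),.045),w((249,10),.045);print('far edge',a2,b2,np.arctan2(*((a2-b2)*[-1,1])))
for z in(.045,):print('face?',w((301,231),z),w((290,10),z),np.arctan2(*((w((301,231),z)-w((290,10),z))*[-1,1])))
```

```text
tooly [-0.9957 -0.0925]
bar [0.6258 0.0976] [0.6207 0.1537] [0.6233 0.1256] yaw 0.09124078958109828
dots [0.6325 0.0931] [0.6104 0.1091]
far edge [0.6381 0.1607] [ 0.6658 -0.0247] 0.14811644824723205
face? [0.6053 0.1567] [ 0.6334 -0.0276] 0.15101255692430268
```

>>> carry_out --motion '[[[0.005,-0.005,-0.2],[0,0,0],-0.5],[[0.005,-0.005,-0.4],[0,0,0],-0.5],[[0.005,-0.005,-0.6],[0,0,0],-0.5],[[0.005,-0.005,-0.745],[0,0,0],-0.5],[[0.005,-0.005,-0.745],[0,0,0],-0.5],[[0.005,-0.005,-0.745],[0,0,0],1],[[0.005,-0.005,-0.745],[0,0,0],1],[[0.005,-0.005,-0.745],[0,0,0],1],[[0.005,-0.005,-0.745],[0,0,0],1],[[0.005,-0.005,-0.745],[0,0,0],1]]' --newtons 40

```text
time: 4.87
eef_pos: [0.6254, 0.1263, 0.1352]
eef_rot: [0.74, -0.672, 0.001, -0.001]
contact_force: [-3.0, -0.4, 5.6]
opening: 0.137
gripper_force: 40.7
```

>>> carry_out --motion '[[[0,0,0.025],[0,0,-0.03],1],[[0,0,0.025],[0,0,-0.06],1],[[0,0,0.025],[0,0,-0.085],1],[[0,0,0.025],[0,0,-0.11],1],[[0,0,0.025],[0,0,-0.135],1],[[0,0,0.025],[0,0,-0.16],1],[[0,0,0.025],[0,0,-0.185],1],[[0,0,0.025],[0,0,-0.21],1],[[0,0,0.025],[0,0,-0.23],1],[[0,0,0.025],[0,0,-0.23],1]]'

```text
time: 5.7
eef_pos: [0.6249, 0.1264, 0.1353]
eef_rot: [-0.455, 0.891, 0.0, 0.0]
contact_force: [1.8, 0.4, -5.0]
opening: 0.14
gripper_force: 40.9
```

>>> carry_out --motion '[[[0,0,0],[0,0,-0.03],1],[[0,0,0],[0,0,-0.06],1],[[0,0,0],[0,0,-0.085],1],[[0,0,0],[0,0,-0.11],1],[[0,0,0],[0,0,-0.135],1],[[0,0,0],[0,0,-0.16],1],[[0,0,0],[0,0,-0.18],1],[[0,0,0],[0,0,-0.2],1],[[0,0,0],[0,0,-0.215],1],[[0,0,0],[0,0,-0.215],1]]'

```text
time: 6.53
eef_pos: [0.6245, 0.1268, 0.1353]
eef_rot: [-0.137, 0.991, 0.0, -0.0]
contact_force: [0.6, 0.4, -5.5]
opening: 0.139
gripper_force: 47.1
```

Run:
```python
from h import *
from scipy.spatial.transform import Rotation as R
o=manip.get_obs();y=R.from_quat(o['eef_rot']).as_matrix()[:2,1];print(o['eef_pos'],np.arctan2(-y[1],-y[0]),o['contact_force'],o['moment'],o['gripper_force'],o['joint_positions'])
```

```text
[0.62454058 0.12680554 0.13534973] -1.2964118218844847 [ 0.5779315   0.41347057 -5.45950873] [ 0.2277444  -0.27917227  1.04869688] 47.084839940071106 [ 9.49000950e-02  3.64755620e-01  1.30252842e-01  1.33665255e+00
  6.38344017e-04 -1.79484607e-01]
```

>>> carry_out --motion '[[[0,0,0],[0,0,0.015],1],[[0,0,0],[0,0,0.015],0],[[0,0,0],[0,0,0.015],-0.2],[[0,0,0],[0,0,0.015],-0.2],[[0,0,0.1],[0,0,0.015],-0.2],[[0,0,0.3],[0,0,0.015],-0.2],[[0,0,0.55],[0,0,0.015],-0.2],[[-0.1,-0.1,0.75],[0,0,0.015],-0.2],[[-0.2,-0.2,0.75],[0,0,0.015],-0.2],[[-0.3,-0.3,0.75],[0,0,0.015],-0.2]]'

```text
time: 7.37
eef_pos: [0.5812, 0.0808, 0.2536]
eef_rot: [-0.158, 0.987, -0.001, 0.005]
contact_force: [-0.2, -0.0, -0.9]
opening: 0.601
gripper_force: 0.0
```

Run:
```python
from h import *
np.set_printoptions(precision=4,suppress=True)
from scipy.spatial.transform import Rotation as R
o=manip.get_obs();y=R.from_quat(o['eef_rot']).as_matrix()[:2,1];print(o['eef_pos'],o['eef_rot'],np.arctan2(y[1],y[0]),o['contact_force'])
save('wrist','w2')
def rv(R0,yaw,tilt=np.pi/4):
    x=np.array([np.cos(yaw),np.sin(yaw),0]);z=x*np.sin(tilt)-np.array([0,0,np.cos(tilt)]);yy=np.array([-np.sin(yaw),np.cos(yaw),0])
    D=np.c_[np.cross(yy,z),yy,z];return (R.from_matrix(D)*R0.inv()).as_rotvec()/np.pi
print(rv(R.from_quat(o['eef_rot']),.36))
```

```text
[0.5812 0.0808 0.2536] [-0.158   0.9874 -0.0008  0.0045] 1.8880647123503376 [-0.1581 -0.0448 -0.9024]
[ 0.083  -0.2329  0.0133]
```

View pics/w2.png

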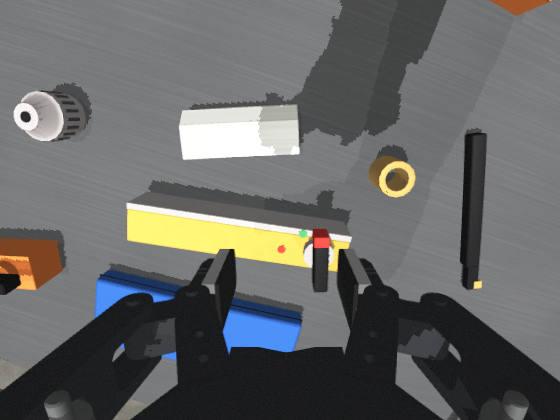

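The wrist view shows the handle turned to about (320,232)→(320,290), its nose towards the robot side beside the green dot at (303,234). The block is still unmoved at about (240,132), bevel towards the robot (up in the image).

Run:
```python
from h import *
np.set_printoptions(precision=4,suppress=True)
w=lambda p,z:at('wrist',p,z)[:2]
n,t=w((320,231),.078),w((320,291),.078);print('bar',n,t,'yaw',np.arctan2(*((t-n)*[-1,1])))
a,b=w((128,206),.045),w((351,240),.045);print('face',a,b,np.arctan2(*((b-a)*[-1,1])))
a,b=w((182,159),.034),w((299,153),.034);print('block fence side',a,b,np.arctan2(*((b-a)*[-1,1])),(a+b)/2)
print(manip.get_obs()['eef_pos'])
```

```text
bar [0.5874 0.1122] [0.6422 0.1321] yaw -1.2232819618471646
face [ 0.6313 -0.064 ] [0.5974 0.1518] 0.1560832490224451
block fence side [ 0.5737 -0.0267] [0.5343 0.0771] 0.36269896899439874 [0.554  0.0252]
[0.5775 0.0782 0.2516]
```

>>> carry_out --motion '[[[-0.2,-0.15,0],[0.02,-0.058,0.003],-0.2],[[-0.4,-0.3,-0.05],[0.04,-0.116,0.006],-0.2],[[-0.55,-0.45,-0.1],[0.06,-0.174,0.009],-0.2],[[-0.7,-0.55,-0.2],[0.083,-0.233,0.013],-0.2],[[-0.82,-0.61,-0.34],[0.083,-0.233,0.013],-0.2],[[-0.82,-0.61,-0.34],[0.083,-0.233,0.013],-0.2],[[-0.82,-0.61,-0.34],[0.083,-0.233,0.013],-0.2],[[-0.82,-0.61,-0.34],[0.083,-0.233,0.013],-0.2],[[-0.82,-0.61,-0.34],[0.083,-0.233,0.013],-0.2],[[-0.82,-0.61,-0.34],[0.083,-0.233,0.013],-0.2]]'

```text
time: 8.25
eef_pos: [0.4577, -0.0108, 0.2001]
eef_rot: [-0.166, 0.91, 0.068, 0.373]
contact_force: [-0.6, 0.3, 0.9]
opening: 0.598
gripper_force: 0.0
```

```bash
cat >> h.py <<'E'
from scipy.spatial.transform import Rotation as R
def rv(R0,yaw,tilt=np.pi/4):
    x=np.array([np.cos(yaw),np.sin(yaw),0]);z=x*np.sin(tilt)-np.array([0,0,np.cos(tilt)]);yy=np.array([-np.sin(yaw),np.cos(yaw),0])
    D=np.c_[np.cross(yy,z),yy,z];return (R.from_matrix(D)*R0.inv()).as_rotvec()/np.pi
def st():
    np.set_printoptions(precision=4,suppress=True)
    o=manip.get_obs();M=R.from_quat(o['eef_rot']).as_matrix();print(o['time'],o['eef_pos'],'z',M[:,2],'y',M[:,1],'tip',o['eef_pos']+.07*M[:,2],'F',o['contact_force'],'M',o['moment'],o['opening']);return o,M
E
python3 - <<'E'
from h import *
o,M=st(); r=R.from_matrix(M);print(rv(r,.36),rv(r,.15),o['joint_positions'])
tgt=np.array([.5225,.0145,.027])
x=np.array([np.cos(.36),np.sin(.36),-1])/2**.5
for d in(.1,.08): print(d,(tgt-d*x-o['eef_pos'])/.15)
E
```

```text
8.25 [ 0.4577 -0.0108  0.2001] z [ 0.6569  0.2475 -0.7122] y [-0.3531  0.9356 -0.0006] tip [0.5037 0.0065 0.1503] F [-0.6168  0.2837  0.8557] M [-0.2606  0.6569 -0.0089] 0.5978392192397672
[ 0.001  -0.0021 -0.0003] [ 0.0008 -0.0022 -0.0671] [-0.4532 -0.7611 -0.8818  0.855   0.5354 -0.6465]
0.1 [-0.0094  0.0025 -0.6828]
0.08 [ 0.0789  0.0357 -0.777 ]
```

>>> carry_out --motion '[[[-0.01,0,-0.15],[0,0,0],-0.2],[[-0.01,0,-0.3],[0,0,0],-0.2],[[-0.01,0,-0.45],[0,0,0],-0.2],[[-0.01,0,-0.6],[0,0,0],-0.2],[[-0.01,0,-0.68],[0,0,0],-0.2],[[-0.01,0,-0.68],[0,0,0],-0.2],[[-0.01,0,-0.68],[0,0,0],-0.2],[[-0.01,0,-0.68],[0,0,0],-0.2],[[-0.01,0,-0.68],[0,0,0],-0.2],[[-0.01,0,-0.68],[0,0,0],-0.2]]'

```text
time: 9.08
eef_pos: [0.4565, -0.0107, 0.0978]
eef_rot: [-0.166, 0.91, 0.068, 0.374]
contact_force: [-0.0, -0.8, 0.1]
opening: 0.598
gripper_force: 0.0
```

Run:
```python
from h import *
o,M=st(); print(o['joint_positions']);save('wrist','w3')
```

```text
9.0833 [ 0.4565 -0.0107  0.0978] z [ 0.6573  0.2485 -0.7114] y [-0.3539  0.9353 -0.0002] tip [0.5025 0.0067 0.048 ] F [-0.0489 -0.7975  0.0741] M [-0.2027  0.6389 -0.0618] 0.5984248346754708
[-0.4557 -0.6792 -1.0502  0.6054  0.5381 -0.649 ]
```

View pics/w3.png

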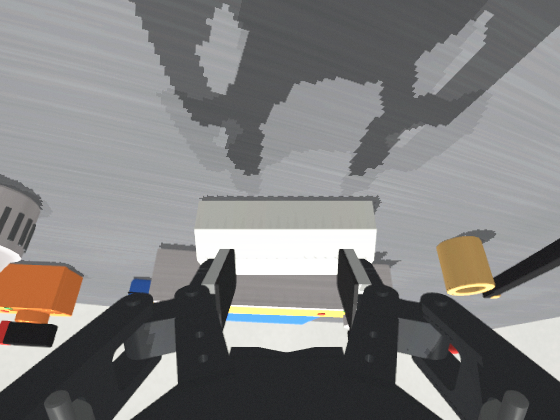

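The wrist view shows the block's upright side and bevel at columns 196–376, rows 203–270. It is centred between the fingertips (about column 286), the yaw is aligned, and the bushing at (465,265) and chuck at (15,215) are clear.

>>> carry_out --motion '[[[0.02,0.01,-0.02],[0,0,0],-0.2],[[0.03,0.015,-0.035],[0,0,0],-0.2],[[0.045,0.02,-0.05],[0,0,0],-0.2],[[0.06,0.025,-0.065],[0,0,0],-0.2],[[0.075,0.03,-0.08],[0,0,0],-0.2],[[0.09,0.035,-0.095],[0,0,0],-0.2],[[0.1,0.04,-0.11],[0,0,0],-0.2],[[0.12,0.045,-0.125],[0,0,0],-0.2],[[0.13,0.05,-0.14],[0,0,0],-0.2],[[0.13,0.05,-0.14],[0,0,0],-0.2]]'

```text
time: 9.97
eef_pos: [0.4745, -0.0025, 0.0737]
eef_rot: [-0.166, 0.911, 0.069, 0.372]
contact_force: [-0.2, 0.2, 0.7]
opening: 0.601
gripper_force: 0.0
```

>>> carry_out --motion '[[[0.03,0.01,0],[0,0,-0.005],-0.2],[[0.065,0.02,0],[0,0,-0.01],-0.2],[[0.1,0.03,0],[0,0,-0.018],-0.2],[[0.135,0.045,0],[0,0,-0.026],-0.2],[[0.17,0.055,0],[0,0,-0.034],-0.2],[[0.2,0.065,0],[0,0,-0.042],-0.2],[[0.235,0.08,0],[0,0,-0.05],-0.2],[[0.27,0.09,0],[0,0,-0.06],-0.2],[[0.3,0.1,0],[0,0,-0.067],-0.2],[[0.3,0.1,0],[0,0,-0.067],-0.2]]'

```text
time: 10.8
eef_pos: [0.5201, 0.0129, 0.0748]
eef_rot: [-0.07, 0.923, 0.03, 0.378]
contact_force: [-0.6, -0.4, 0.2]
opening: 0.604
gripper_force: 0.0
```

Run:
```python
from h import *
o,M=st(); print(o['joint_positions'])
a=manip.get_image('top')[120:240,210:330];b=manip.get_image('wrist')
a=cv2.resize(a,(420,420),interpolation=cv2.INTER_CUBIC);b=cv2.resize(b,(380,285));b=cv2.copyMakeBorder(b,0,135,0,0,0)
cv2.imwrite('pics/c4.png',np.hstack([a,b])[:,:,::-1])
```

```text
10.8 [0.5201 0.0129 0.0748] z [ 0.6933  0.1077 -0.7125] y [-0.1512  0.9885  0.0022] tip [0.5687 0.0204 0.0249] F [-0.6156 -0.3692  0.173 ] M [-0.0617  0.6972 -0.0025] 0.6037003691148742
[-0.2288 -0.4692 -1.0076  0.2923  0.2652 -0.2763]
```

View pics/c4.png

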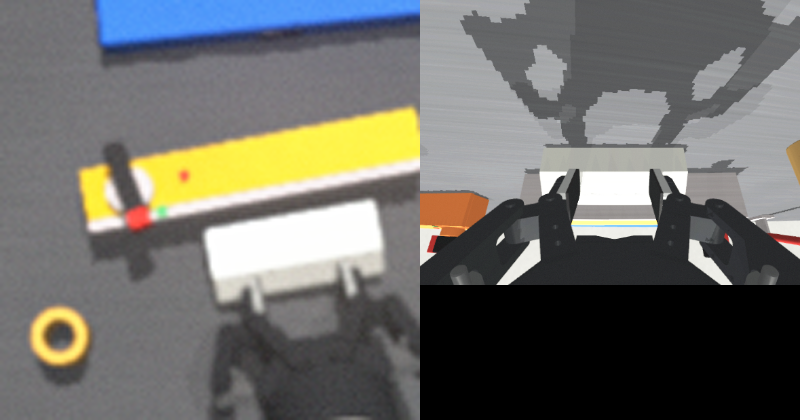

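The top view shows the handle nose at (138,217) by the green dot, about 82° from the fence line, so it is on. The block at (295,245) is nearly parallel to the fence, with both fingertips on its bevel and a gap of about 15 mm left to the face.

>>> carry_out --motion '[[[0.01,0.002,0],[0,0,0],-0.2],[[0.025,0.004,0],[0,0,0],-0.2],[[0.04,0.006,0],[0,0,0],-0.2],[[0.055,0.008,0],[0,0,0],-0.2],[[0.07,0.01,0],[0,0,0],-0.2],[[0.08,0.012,0],[0,0,0],-0.2],[[0.09,0.014,0],[0,0,0],-0.2],[[0.1,0.015,0],[0,0,0],-0.2],[[0.1,0.015,0],[0,0,0],-0.2],[[0.1,0.015,0],[0,0,0],-0.2]]'

```text
time: 11.73
eef_pos: [0.5338, 0.0143, 0.0744]
eef_rot: [-0.069, 0.923, 0.03, 0.376]
contact_force: [-26.1, -5.0, 19.3]
opening: 0.599
gripper_force: 16.4
```

>>> carry_out --motion '[[[-0.005,-0.001,0.003],[0,0,0],-0.2],[[-0.005,-0.001,0.003],[0,0,0],-0.2],[[-0.005,-0.001,0.003],[0,0,0],-0.2],[[-0.005,-0.001,0.003],[0,0,0],-0.2],[[-0.005,-0.001,0.003],[0,0,0],-0.2],[[-0.005,-0.001,0.003],[0,0,0],-0.2],[[-0.005,-0.001,0.003],[0,0,0],-0.2],[[-0.005,-0.001,0.003],[0,0,0],-0.2],[[-0.005,-0.001,0.003],[0,0,0],-0.2],[[-0.005,-0.001,0.003],[0,0,0],-0.2]]'

```text
time: 12.57
eef_pos: [0.5342, 0.0143, 0.0752]
eef_rot: [-0.069, 0.923, 0.03, 0.378]
contact_force: [-4.2, -1.7, 4.5]
opening: 0.595
gripper_force: 2.8
```

Run:
```python
from h import *
o,M=st(); print(o['joint_positions'],o['gripper_force'])
save('top','c5',(235,120,345,202),7)
```

```text
12.5667 [0.5342 0.0143 0.0752] z [ 0.6934  0.107  -0.7125] y [-0.1502  0.9886  0.0022] tip [0.5827 0.0218 0.0253] F [-4.1691 -1.6596  4.472 ] M [-0.013   0.6388  0.0601] 0.5954325345979736
[-0.2156 -0.416  -0.9738  0.27    0.2556 -0.2655] 2.801605617860332
```

View pics/c5.png

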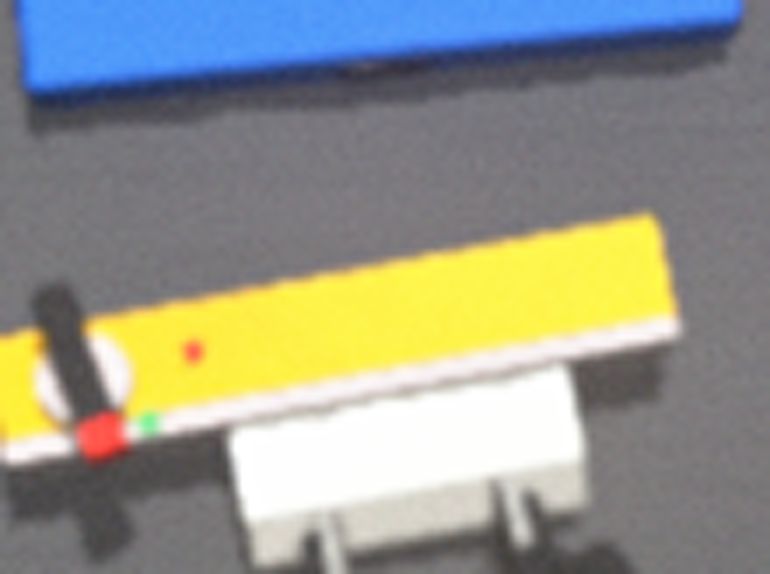

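The crop shows the block's far edge, (230,435)–(570,370), lying parallel along the steel face. Both fingertips are on the bevel and the handle nose is beside the green dot. The push is only about 6 N, so I'll raise it to 15 N.

>>> carry_out --motion '[[[0.001,0,-0.001],[0,0,0],-0.2],[[0.0015,0,-0.0015],[0,0,0],-0.2],[[0.0015,0,-0.0015],[0,0,0],-0.2],[[0.0015,0,-0.0015],[0,0,0],-0.2],[[0.0015,0,-0.0015],[0,0,0],-0.2],[[0.0015,0,-0.0015],[0,0,0],-0.2],[[0.0015,0,-0.0015],[0,0,0],-0.2],[[0.0015,0,-0.0015],[0,0,0],-0.2],[[0.0015,0,-0.0015],[0,0,0],-0.2],[[0.0015,0,-0.0015],[0,0,0],-0.2]]'

```text
time: 13.45
eef_pos: [0.5343, 0.0143, 0.0752]
eef_rot: [-0.069, 0.923, 0.03, 0.378]
contact_force: [-10.6, -2.8, 8.9]
opening: 0.599
gripper_force: 6.8
```

>>> carry_out --motion '[[[0,0,-0.0007],[0,0,0],-0.2],[[0,0,-0.0007],[0,0,0],-0.2],[[0,0,-0.0007],[0,0,0],-0.2],[[0,0,-0.0007],[0,0,0],-0.2],[[0,0,-0.0007],[0,0,0],-0.2],[[0,0,-0.0007],[0,0,0],-0.2],[[0,0,-0.0007],[0,0,0],-0.2],[[0,0,-0.0007],[0,0,0],-0.2],[[0,0,-0.0007],[0,0,0],-0.2],[[0,0,-0.0007],[0,0,0],-0.2]]'

```text
time: 14.28
eef_pos: [0.5343, 0.0143, 0.0751]
eef_rot: [-0.069, 0.923, 0.03, 0.378]
contact_force: [-11.0, -2.4, 10.7]
opening: 0.599
gripper_force: 7.6
```

Run:
```python
from h import *
o,M=st()
for i in range(3):
    im=manip.get_image('top'); o=manip.get_obs(); print(o['time'],o['contact_force'],np.linalg.norm(o['contact_force']),o['moment'])
save('scene','s6')
```

```text
14.2833 [0.5343 0.0143 0.0751] z [ 0.6933  0.1073 -0.7126] y [-0.1504  0.9886  0.0025] tip [0.5828 0.0218 0.0253] F [-10.9626  -2.3713  10.6935] M [0.0405 0.965  0.2719] 0.5994124455452959
14.3333 [-11.9979  -1.6526  10.0239] 15.721273324081205 [-0.0253  0.9479  0.2283]
14.3833 [-10.9031  -1.6991   9.9694] 14.871261050596948 [0.0652 0.923  0.2432]
14.4333 [-11.0336  -2.0745   9.6679] 14.81592015249594 [0.02   0.9744 0.2268]
```

View pics/s6.png

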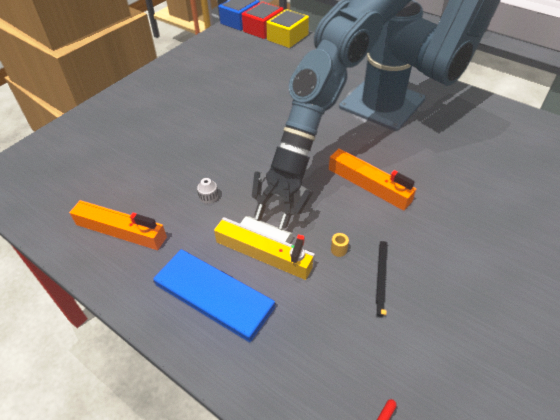

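The scene view shows the handle on, at (298,248). The block is behind the fence at (268,230), flat and flush, and the bushing, chuck, case and bar are where they were. The push is steady at about 15 N and diagonal, so I'm handing in.

```bash
python3 -c "
from workcell import manip
print(manip.close_job())"
```

```text
the job is handed in; nothing more can be done
None
```

The job is handed in: I turned the handle fully on, then slid the block flush to the fence, and the arm is still holding it with a steady diagonal push of about 15 N; the bushing, chuck, caliper case and boring bar were not touched.

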